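# Unplug the blow-off nozzle from the bench air outlet and park it

### The arm

A 7-joint arm with a two-finger parallel gripper is mounted at the origin on the work surface. World frame = base frame: x ahead of the robot, y to its left, z up, the work surface at z = 0. Lengths are in m, angles in rad, forces in N, time in s.
With the tool pointing down it reaches from about 0.425 to 0.875 m from the base axis. Payload 4.7 kg.
Tool frame: the origin (TCP) lies on the centre line of the jaws, within the pads' length; the fingertips stand ahead of it and the grasp point (between the pads) lies 2 mm behind it (nose_length is the z of the fingertips in the tool frame, in m); z points along the fingers, y is the line along which they close (so a half turn about z gives the same grasp; the last joint's range is limited). The gripper opens to 87 mm and grips with 3 to 60 N. Pads are 19 mm wide; open, the fingers measure 117 mm over their backs; the gripper's body (75 mm by 190 mm) begins 51 mm behind the grasp point.
Start: joints at [1.189, 0.321, -0.07, 1.45, 0.023, 1.371, -0.057], TCP at [0.251, -0.6, 0.24] pointing down, gripper open.
Joint ranges: [-2.86, 2.86], [-0.3, 2.09], [-1.38, 1.24], [0.06, 2.45], [-1.56, 4.7], [0.09, 2.05], [-2.69, 2.69]. Speed limits (rad/s): [2.57, 2.57, 3.14, 3.14, 3.14, 3.14, 3.14].

### API

Orientations are given as a rotation vector (axis times angle).
In Python, from bench import * gives the robot as it stands.
- The arm moves only by the tool send_rows, never from a script. Its arguments are lists of equal length, an entry for each row: "xyz": the shift along the tool's x, y, z in mm, a list of three; "dr": the turn, a rotation vector about the tool's x, y, z in rad, a list of three. A call has exactly 10 rows; each row is the pose to reach, as a shift and turn from the pose commanded when the call began, along the tool's axes at that moment; what a row does not reach only later rows make up. A row lasts 1/12 s, in which the tool goes at most 41.7 mm and 7.16 degrees, less where a joint would pass 70% of its speed; a pose out of reach is approached as far as the arm can. A call with a gripper value outside its range is refused whole. "jaw" is the finger opening in mm, from 0 to 87, set as the call begins (left out, the last holds). The fingers move at their own pace and stop on an object; "grip_force" is the grip in N (left out, the last holds). Time passes only in rows, so rows that repeat a pose let the fingers close, or fill a call up. It gives the time, the measured TCP pose, the force, the opening and the grip force at its end, in the units of the state.
- get_state(): the state, without advancing time (a new reading comes with each control period).
- get_image(name): name is "side" or "top" or "wrist"; returns the picture (384x512x3 uint8, red, green, blue); there is no depth.
- calibration(name): a dict with "vfov" (degrees; the focal length in pixels is half the picture's height over the tangent of half this angle, whatever the lens; pixels are square), "cx", "cy" (the principal point, pixels), "rvec" (rotation vector, rad) and "tvec" (3), from world to camera coordinates, as OpenCV has them; the wrist camera has in their place "hand_eye" (4x4, takes a point from camera to tool coordinates, whose origin is the TCP and whose axes are the flange's). Camera axes: x right, y down, z forward; pixel columns grow to the right and rows downward; lengths in m; the calibration is good to about 2 mm. The wrist camera is an equidistant fisheye: a pixel r from the principal point sees the ray r / f radians off the axis. A picture is of the moment at which its call begins: read the wrist's pose just before it. calibration takes no time and is no camera call.
- close_job(): hands the job in; it is judged then, once.
The state is a dict: "time": time; "joint_positions": joint angles; "qd": joint speeds; "joint_torque": joint torques, N m; "position": TCP position; "tool_rot": TCP orientation; "ft_force": force on the tool from outside, world axes, zero at the start; "torque": the same for the moment, N m; "grip_width": opening from 0.0 (shut) to 1.0 (fully open); "grip_force": force on a finger pad.
Only numpy, scipy, OpenCV 4.12 (cv2) and the standard library are available. Lean on these libraries where they do the work, as an engineer would, in place of code of your own. Each camera call takes 0.05 s, during which the arm holds its last target. There are 200 camera calls.

### The job

Change over the bench air outlet: reach down on both sides of the round brass nozzle, push the outlet's sprung sleeve down until you feel its stop, and keep it there while you grip the nozzle and draw it straight out, so that the empty sleeve springs fully up again. Then stand the nozzle plug-end down, fully home, in the empty hole of the wooden rack and let go. Work by feel: never press on the outlet with more than 25 N or wrench at a nozzle that is still locked (over 35 N), and do not disturb the other nozzles, the gouge or the bobbin.

Things in the scene. Friction and masses are not known exactly. Their poses are not given: they have to be found in the camera images.
- outlet: air outlet fixed upright on the bench, 100 mm tall: a 90 mm round dark steel foot, a column and a quick coupling with a steel sleeve. Origin at the centre of its underside, z up along its axis. Pawls inside lock the nozzle unless the sleeve is held at or near its stop; pulling harder does not free it. While the plug is passing, the pawls keep the sleeve partly down; it snaps up when the plug has risen 22 mm
- sleeve (a joint): the sprung sleeve's travel straight down, in m; 0 = fully up. Its hard stop lies anywhere from 0.008 to 0.024: it differs from outlet to outlet, cannot be seen and must be felt. The spring takes about 6 N at the start, rising 2 N per cm; the stop is much stiffer. The pawls are clear only within 1.5 mm of the stop, and as the sleeve rises with the fingers in the pull, it must still be at the stop when the pull starts
- sleeve_top (a point): centre of the sleeve's flat top face, moving with it (100 mm above the bench when up). The face is a ring, 66 mm outside and 30 mm inside diameter, to be pushed with the fingertips, from any side. Only the nozzle, in its middle, stands above it; within the ring's hole nothing else lies higher than 69 mm above the bench
- nozzle_mid (a point): point on the nozzle's axis half-way up: 47 mm from the plug end, 47 mm from the tip; z towards the tip. The nozzle is 94 mm long, about 200 g: 32 mm of steel plug (24 mm diameter, with a deep groove), then a round brass grip of the same 24 mm diameter (32 to 80 mm from the end), then a cone. Plugged in, its tip stands 139 mm above the bench, 39 mm above the sleeve's top face when that is up
- nozzle_foot (a point): centre of the nozzle's plug end, 47 mm below nozzle_mid; z towards the tip. The edge is stepped: 21 mm diameter for the first 3 mm. Plugged in, it stands 45 mm above the bench. The plug has 1 mm of play all round in the bore, so the nozzle may come to hang a little askew in the grip, its plug end up to 5 mm to one side
- outlet_seat (a point): bottom of the outlet's bore, on its axis, 45 mm above the bench: where the plug end stands while plugged in
- rack_hole (a point): centre of the mouth of the rack's empty hole: 26 mm diameter with a 2 mm chamfer, 28 mm deep, straight down. The wooden rack is 70 x 210 x 40 mm high, fixed; x here is across the rack, y along it, and the other holes lie 70 and 140 mm away along -y. A nozzle fully home stands on the hole's bottom, its brass grip beginning 4 mm above the rack
- fan_nozzle_mid (a point): bystander: black fan-shaped nozzle in the rack's far end hole, 40 mm wide, its top 40 mm above the rack
- needle_nozzle_mid (a point): bystander: thin steel nozzle in the rack's middle hole, its top 48 mm above the rack
- gouge_mid (a point): bystander: woodturning gouge lying on the bench, 335 mm long, 32 mm thick handle
- bobbin_mid (a point): bystander: turned wooden bobbin standing on the bench, 36 mm diameter, 44 mm tall
- nozzle: the nozzle described under nozzle_mid and nozzle_foot; origin at nozzle_foot
Mind the look-alikes: they are no part of the job. Of the things that look like the nozzle, the smallest one is meant.

How it is judged:
By the outcome, as a careful person would: the job done as asked, in the order asked, and still so for the second after the job is handed in, with the robot touching nothing.
It also fails if it takes over 72 s, if anything falls off the work surface, if the arm or the gripper's body presses on something with over 40 N, if the wrist force passes 120 N, or if a joint passes its speed limit or range.

## Working session

There is one attempt and no reset: what is moved stays moved. The work goes in short steps, Python scripts to look and compute and a tool call to move; the robot and the scene stay as the last step left them, time stands still between calls to the robot, and variables do not carry over. Pictures are saved under pics/ and viewed, at most 10 in all, crops included, and the job is handed in when it is done.

Besides the shell and the picture viewer there is one more tool, called after ">>>" in YAML: its name, and indented under it one key for each argument. send_rows: Moves the arm, as the interface text tells. Its arguments: {"type":"object","properties":{"xyz":{"type":"array"},"dr":{"type":"array"},"jaw":{"type":"number"},"grip_force":{"type":"number"}},"required":["xyz","dr"]}

```bash
ls; mkdir -p pics; python3 - <<'E'
from bench import *
import cv2
s=get_state();print({k:s[k] for k in s})
try: print(nose_length)
except Exception as e: print(e)
for n in("side","top","wrist"):
    c=calibration(n);print(n,c)
a=get_image("side");b=get_image("top")
cv2.imwrite("pics/a.png",cv2.resize(a[:,:,::-1],(800,600),interpolation=cv2.INTER_CUBIC))
cv2.imwrite("pics/b.png",cv2.resize(b[:,:,::-1],(800,600),interpolation=cv2.INTER_CUBIC))
E
```

```text
pics
{'time': 0.0, 'joint_positions': array([ 1.18909326,  0.32182622, -0.070094  ,  1.45169144,  0.02259524,
        1.37078913, -0.05689353]), 'qd': array([ 0.0007085 , -0.00203238, -0.00024789, -0.00130958, -0.00159653,
        0.00014769,  0.00033718]), 'joint_torque': array([ 3.55221414e-05, -4.91278875e+01, -4.03852919e-01, -3.12528098e+01,
       -6.38312730e-02,  4.37935092e-02,  1.87374853e-04]), 'position': array([ 0.25036577, -0.59927602,  0.2384512 ]), 'tool_rot': array([-3.07842606e+00, -6.17377739e-01,  7.34666254e-04]), 'ft_force': array([-0.56888446, -0.41199636,  0.25655636]), 'torque': array([ 0.02405327,  0.04011829, -0.00833829]), 'grip_force': 0.0, 'grip_width': 1.0001011062498708}
0.017
side {'vfov': 49.21051735089347, 'cx': 251.1578916844832, 'cy': 191.4488721639488, 'rvec': array([ 2.0712188 , -0.81278558,  0.39951853]), 'tvec': array([-0.4931128 ,  0.32430101,  0.56819992])}
top {'vfov': 54.065993166994986, 'cx': 252.0320035398273, 'cy': 191.60652394071485, 'rvec': array([ 2.15976141, -2.13229464,  0.11466801]), 'tvec': array([-0.01962728,  0.62365458,  0.88564963])}
wrist {'vfov': 65.70646984690485, 'cx': 252.27729609655918, 'cy': 192.3425580808546, 'hand_eye': array([[-6.99269778e-04, -9.64338161e-01, -2.64672292e-01,
         7.32207505e-02],
       [ 9.99999670e-01, -5.64791082e-04, -5.84193956e-04,
         8.37006649e-04],
       [ 4.13875974e-04, -2.64672614e-01,  9.64338238e-01,
        -1.45281062e-01],
       [ 0.00000000e+00,  0.00000000e+00,  0.00000000e+00,
         1.00000000e+00]])}
```

View pics/a.png

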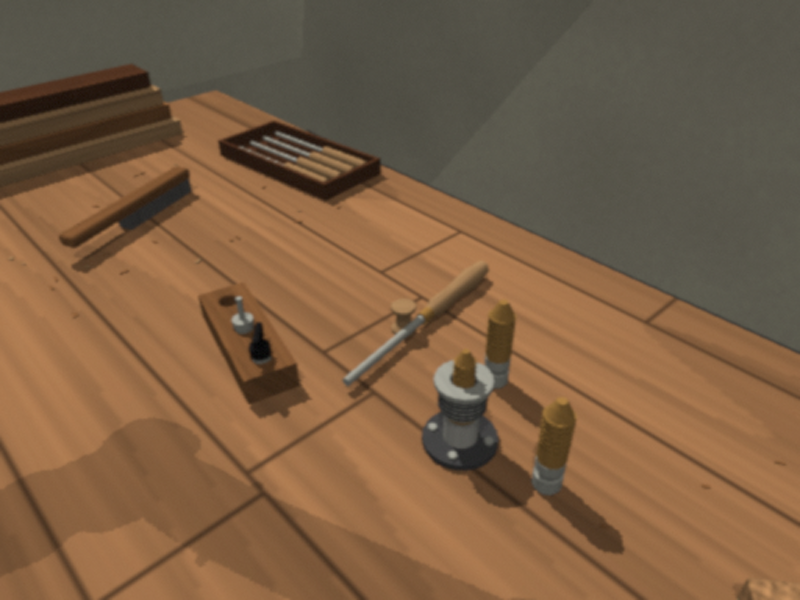

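View pics/b.png

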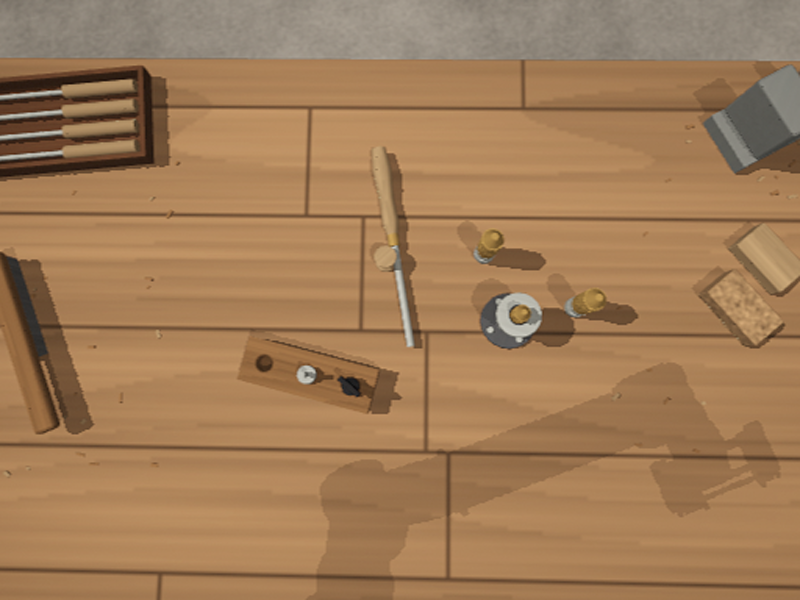

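The top view shows the sleeve ring at about (518,314), the empty hole at (264,362), the needle nozzle at (306,374) and the fan nozzle at (349,385). It also shows large look-alike brass nozzles at (490,243) and (590,300). In the side view the sleeve is at (464,380) and the hole at (228,299).

```bash
cat > h.py <<'E'
from bench import *
import cv2, numpy as np
from scipy.spatial.transform import Rotation as R
def ray(n,u,v):
    c=calibration(n);f=192/np.tan(np.radians(c["vfov"]/2))
    M=R.from_rotvec(c["rvec"]).as_matrix();d=M.T@np.array([(u-c["cx"])/f,(v-c["cy"])/f,1]);return -M.T@c["tvec"],d
def atz(n,u,v,z):
    o,d=ray(n,u,v);return o+d*(z-o[2])/d[2]
def wray(s,u,v):
    c=calibration("wrist");f=192/np.tan(np.radians(c["vfov"]/2));H=c["hand_eye"]
    p=np.array([u-c["cx"],v-c["cy"]]);r=np.hypot(*p);t=r/f
    d=np.r_[p/r*np.sin(t),np.cos(t)];T=R.from_rotvec(s["tool_rot"]).as_matrix()
    return s["position"]+T@H[:3,3],T@H[:3,:3]@d
def watz(s,u,v,z):
    o,d=wray(s,u,v);return o+d*(z-o[2])/d[2]
def wproj(s,P):
    c=calibration("wrist");f=192/np.tan(np.radians(c["vfov"]/2));H=c["hand_eye"]
    T=R.from_rotvec(s["tool_rot"]).as_matrix();p=H[:3,:3].T@(T.T@(np.asarray(P)-s["position"])-H[:3,3])
    r=np.hypot(p[0],p[1]);return np.array([c["cx"],c["cy"]])+p[:2]/r*f*np.arctan2(r,p[2])
def go(target,yaw):  # shift in tool mm and turn needed; yaw=world angle of tool y (mod pi)
    s=get_state();T=R.from_rotvec(s["tool_rot"]).as_matrix()
    best=None
    for a in(yaw,yaw+np.pi):
        y=np.array([np.cos(a),np.sin(a),0]);z=np.array([0,0,-1.]);x=np.cross(y,z)
        rv=R.from_matrix(T.T@np.c_[x,y,z]).as_rotvec()
        if best is None or np.linalg.norm(rv)<np.linalg.norm(best): best=rv
    print("shift mm",(T.T@(np.asarray(target)-s["position"])*1e3).round(1),"turn",best.round(4))
E
python3 - <<'E'
from h import *
np.set_printoptions(precision=4,suppress=True)
k=.64
for nm,u,v,z in[("sleeve",518,314,.1),("hole",264,362,.04),("needle",306,374,.05),("fan",349,386,.05),("bobbin",386,258,.044),("nA",491,238,.15),("nB",595,298,.15),("gtip",410,346,.01),("gferr",394,243,.016),("nAfoot",482,256,.01),("nBfoot",575,308,.01),("ntip",520,312,.139)]:
    print(nm,atz("top",u*k,v*k,z))
for nm,u,v,z in[("sleeve",464,380,.1),("hole",228,299,.04),("bob",403,305,.044),("nAfoot",497,380,.005),("nBfoot",547,486,.005),("foot",460,440,.01),("ntip",466,353,.139)]:
    print("S",nm,atz("side",u*k,v*k,z))
s=get_state();print(R.from_rotvec(s["tool_rot"]).as_matrix())
E
```

```text
sleeve [ 0.5967 -0.1945  0.1   ]
hole [0.5231 0.1893 0.04  ]
needle [0.5055 0.1213 0.05  ]
fan [0.4882 0.0548 0.05  ]
bobbin [0.6891 0.0015 0.044 ]
nA [ 0.6978 -0.1487  0.15  ]
nB [ 0.6149 -0.2907  0.15  ]
gtip [ 0.5524 -0.0381  0.01  ]
gferr [ 0.7198 -0.0102  0.016 ]
nAfoot [ 0.7008 -0.1542  0.01  ]
nBfoot [ 0.617  -0.3033  0.01  ]
ntip [ 0.5955 -0.1899  0.139 ]
S sleeve [ 0.5945 -0.1982  0.1   ]
S hole [0.5234 0.1914 0.04  ]
S bob [0.6927 0.0033 0.044 ]
S nAfoot [ 0.705  -0.1615  0.005 ]
S nBfoot [ 0.6149 -0.308   0.005 ]
S foot [ 0.591  -0.2014  0.01  ]
S ntip [ 0.5942 -0.1986  0.139 ]
[[ 0.9227  0.3856 -0.0008]
 [ 0.3856 -0.9227  0.0016]
 [-0.0001 -0.0018 -1.    ]]
```

```bash
python3 -c "
from h import *
go([.5955,-.1965,.24],np.radians(-29))"
```

```text
shift mm [ 473.8 -238.6   -1.1] turn [-1.700e-03 -5.000e-04 -6.688e-01]
```

>>> send_rows:
  xyz:
    - [8, -4, 0]
    - [30, -15, 0]
    - [60, -30, 0]
    - [95, -48, 0]
    - [130, -65, 0]
    - [165, -83, 0]
    - [200, -101, 0]
    - [235, -118, 0]
    - [270, -136, 0]
    - [305, -154, 0]
  dr:
    - [0, 0, -0.01]
    - [0, 0, -0.05]
    - [0, 0, -0.11]
    - [0, 0, -0.18]
    - [0, 0, -0.25]
    - [0, 0, -0.32]
    - [0, 0, -0.39]
    - [0, 0, -0.46]
    - [0, 0, -0.53]
    - [0, 0, -0.6]
  jaw: 36
  grip_force: 20

```text
time: 0.93
position: [0.4737, -0.3376, 0.2396]
tool_rot: [2.757, 1.506, -0.0]
ft_force: [0.7, 0.4, 0.6]
grip_width: 0.426
grip_force: 0.0
```

```bash
python3 -c "
from h import *
go([.5955,-.1965,.24],np.radians(-29))"
```

```text
shift mm [184.5  26.3  -0.4] turn [ 0.      0.0001 -0.0644]
```

>>> send_rows:
  xyz:
    - [32, 4, 0]
    - [62, 9, 0]
    - [92, 13, 0]
    - [120, 17, 0]
    - [145, 20, 0]
    - [165, 23, 0]
    - [177, 25, 0]
    - [183, 26, 0]
    - [185, 26, 0]
    - [185, 26, 0]
  dr:
    - [0, 0, -0.02]
    - [0, 0, -0.04]
    - [0, 0, -0.06]
    - [0, 0, -0.065]
    - [0, 0, -0.065]
    - [0, 0, -0.065]
    - [0, 0, -0.065]
    - [0, 0, -0.065]
    - [0, 0, -0.065]
    - [0, 0, -0.065]

```text
time: 1.77
position: [0.5947, -0.1995, 0.2393]
tool_rot: [2.71, 1.589, -0.001]
ft_force: [-0.0, 0.5, 0.1]
grip_width: 0.411
grip_force: 0.0
```

```bash
python3 - <<'E'
from h import *
s=get_state();print(s["position"],s["tool_rot"],s["ft_force"],s["time"])
im=get_image("wrist");cv2.imwrite("pics/w0.png",im[:,:,::-1])
g=cv2.resize(im,(768,576),interpolation=cv2.INTER_CUBIC)[:,:,::-1].copy()
for P,r in[((.5955,-.1965,.1),.033),((.5955,-.1965,.1),.015)]:
    pts=[wproj(s,np.array(P)+r*np.array([np.cos(a),np.sin(a),0]))*1.5 for a in np.linspace(0,6.283,40)]
    cv2.polylines(g,[np.int32(pts)],True,(0,0,255),1)
cv2.imwrite("pics/w1.png",g)
E
```

```text
[ 0.59465152 -0.1994897   0.23934977] [ 2.71018763e+00  1.58874383e+00 -1.38023080e-03] [-0.01328087  0.47407268  0.12038129] 1.7667
```

View pics/w1.png

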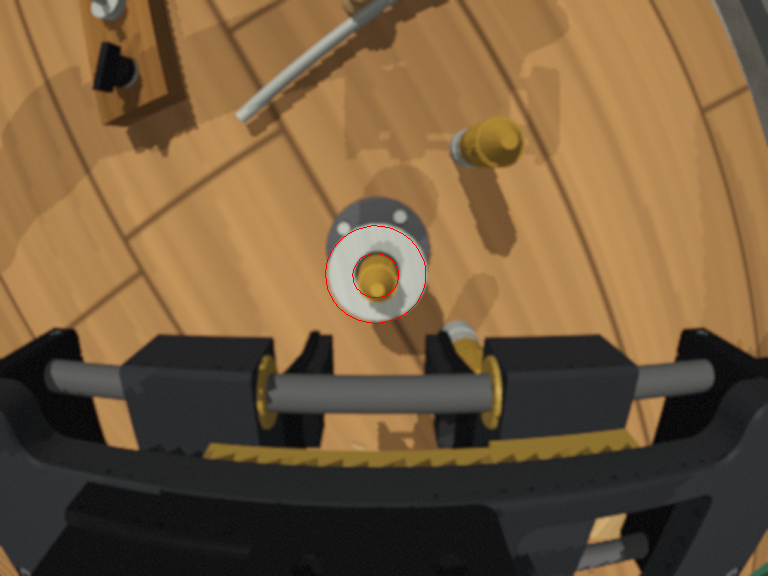

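The projected 66/30 mm rings (red) fit the sleeve centred at (376,274), so the outlet is at about (0.5955, -0.1965). Both look-alikes stand clear to the right. Next I centre and descend.

>>> send_rows:
  xyz:
    - [1, 0, 5]
    - [3, -1, 18]
    - [3, -1, 35]
    - [3, -1, 55]
    - [3, -1, 75]
    - [3, -1, 92]
    - [3, -1, 104]
    - [3, -1, 110]
    - [3, -1, 112]
    - [3, -1, 112]
  dr:
    - [0, 0, 0]
    - [0, 0, 0]
    - [0, 0, 0]
    - [0, 0, 0]
    - [0, 0, 0]
    - [0, 0, 0]
    - [0, 0, 0]
    - [0, 0, 0]
    - [0, 0, 0]
    - [0, 0, 0]

```text
time: 2.65
position: [0.5955, -0.196, 0.1273]
tool_rot: [-2.71, -1.589, 0.0]
ft_force: [0.3, -1.0, -0.3]
grip_width: 0.415
grip_force: 0.0
```

```bash
python3 - <<'E'
from h import *
s=get_state();print(s["position"],s["ft_force"])
for n in("side","top"):
    im=get_image(n)[:,:,::-1]
    if n=="side": c=im[150:310,210:420]; cv2.imwrite("pics/s2.png",cv2.resize(c,None,fx=3.5,fy=3.5,interpolation=cv2.INTER_CUBIC))
E
```

```text
[ 0.59552212 -0.19603877  0.12732349] [ 0.31716251 -1.02099583 -0.33433438]
```

View pics/s2.png

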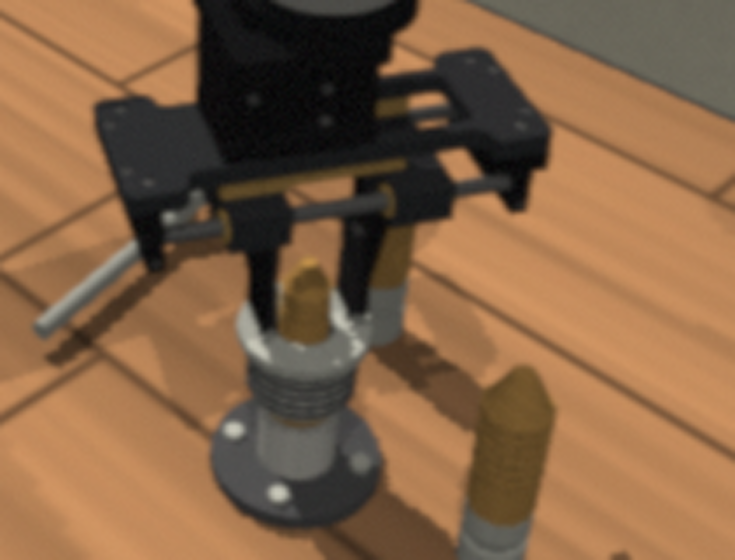

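The fingers straddle the small nozzle above the ring, at about (265,325) and (350,310) in the crop. Now I press by feel.

>>> send_rows:
  xyz:
    - [0, 0, 2]
    - [0, 0, 4]
    - [0, 0, 6]
    - [0, 0, 8]
    - [0, 0, 10]
    - [0, 0, 12]
    - [0, 0, 14]
    - [0, 0, 16]
    - [0, 0, 17]
    - [0, 0, 17]
  dr:
    - [0, 0, 0]
    - [0, 0, 0]
    - [0, 0, 0]
    - [0, 0, 0]
    - [0, 0, 0]
    - [0, 0, 0]
    - [0, 0, 0]
    - [0, 0, 0]
    - [0, 0, 0]
    - [0, 0, 0]

```text
time: 3.58
position: [0.5957, -0.1959, 0.1115]
tool_rot: [2.71, 1.589, -0.0]
ft_force: [-2.5, 1.1, 7.1]
grip_width: 0.414
grip_force: 3.6
```

>>> send_rows:
  xyz:
    - [0, 0, 0.5]
    - [0, 0, 1]
    - [0, 0, 1.5]
    - [0, 0, 2]
    - [0, 0, 2]
    - [0, 0, 2]
    - [0, 0, 2]
    - [0, 0, 2]
    - [0, 0, 2]
    - [0, 0, 2]
  dr:
    - [0, 0, 0]
    - [0, 0, 0]
    - [0, 0, 0]
    - [0, 0, 0]
    - [0, 0, 0]
    - [0, 0, 0]
    - [0, 0, 0]
    - [0, 0, 0]
    - [0, 0, 0]
    - [0, 0, 0]

```text
time: 4.42
position: [0.5957, -0.1959, 0.1099]
tool_rot: [2.709, 1.589, -0.0]
ft_force: [-3.3, -0.2, 7.5]
grip_width: 0.413
grip_force: 3.8
```

>>> send_rows:
  xyz:
    - [0, 0, 0.3]
    - [0, 0, 0.6]
    - [0, 0, 1]
    - [0, 0, 1]
    - [0, 0, 1]
    - [0, 0, 1]
    - [0, 0, 1]
    - [0, 0, 1]
    - [0, 0, 1]
    - [0, 0, 1]
  dr:
    - [0, 0, 0]
    - [0, 0, 0]
    - [0, 0, 0]
    - [0, 0, 0]
    - [0, 0, 0]
    - [0, 0, 0]
    - [0, 0, 0]
    - [0, 0, 0]
    - [0, 0, 0]
    - [0, 0, 0]

```text
time: 5.25
position: [0.5957, -0.1959, 0.1089]
tool_rot: [2.71, 1.589, -0.0]
ft_force: [-2.9, 1.0, 7.9]
grip_width: 0.415
grip_force: 3.9
```

>>> send_rows:
  xyz:
    - [0, 0, 0.3]
    - [0, 0, 0.6]
    - [0, 0, 1]
    - [0, 0, 1]
    - [0, 0, 1]
    - [0, 0, 1]
    - [0, 0, 1]
    - [0, 0, 1]
    - [0, 0, 1]
    - [0, 0, 1]
  dr:
    - [0, 0, 0]
    - [0, 0, 0]
    - [0, 0, 0]
    - [0, 0, 0]
    - [0, 0, 0]
    - [0, 0, 0]
    - [0, 0, 0]
    - [0, 0, 0]
    - [0, 0, 0]
    - [0, 0, 0]

```text
time: 6.08
position: [0.5957, -0.1959, 0.108]
tool_rot: [2.71, 1.589, -0.0]
ft_force: [-2.7, 1.3, 7.7]
grip_width: 0.415
grip_force: 4.0
```

>>> send_rows:
  xyz:
    - [0, 0, 0.3]
    - [0, 0, 0.6]
    - [0, 0, 1]
    - [0, 0, 1]
    - [0, 0, 1]
    - [0, 0, 1]
    - [0, 0, 1]
    - [0, 0, 1]
    - [0, 0, 1]
    - [0, 0, 1]
  dr:
    - [0, 0, 0]
    - [0, 0, 0]
    - [0, 0, 0]
    - [0, 0, 0]
    - [0, 0, 0]
    - [0, 0, 0]
    - [0, 0, 0]
    - [0, 0, 0]
    - [0, 0, 0]
    - [0, 0, 0]

```text
time: 6.92
position: [0.5957, -0.1959, 0.1071]
tool_rot: [2.709, 1.589, -0.0]
ft_force: [-3.3, 1.0, 8.1]
grip_width: 0.416
grip_force: 4.3
```

>>> send_rows:
  xyz:
    - [0, 0, 0.3]
    - [0, 0, 0.6]
    - [0, 0, 1]
    - [0, 0, 1]
    - [0, 0, 1]
    - [0, 0, 1]
    - [0, 0, 1]
    - [0, 0, 1]
    - [0, 0, 1]
    - [0, 0, 1]
  dr:
    - [0, 0, 0]
    - [0, 0, 0]
    - [0, 0, 0]
    - [0, 0, 0]
    - [0, 0, 0]
    - [0, 0, 0]
    - [0, 0, 0]
    - [0, 0, 0]
    - [0, 0, 0]
    - [0, 0, 0]

```text
time: 7.75
position: [0.5957, -0.1959, 0.1065]
tool_rot: [2.709, 1.589, -0.0]
ft_force: [-2.8, 0.3, 11.6]
grip_width: 0.413
grip_force: 5.1
```

>>> send_rows:
  xyz:
    - [0, 0, 0.2]
    - [0, 0, 0.4]
    - [0, 0, 0.5]
    - [0, 0, 0.5]
    - [0, 0, 0.5]
    - [0, 0, 0.5]
    - [0, 0, 0.5]
    - [0, 0, 0.5]
    - [0, 0, 0.5]
    - [0, 0, 0.5]
  dr:
    - [0, 0, 0]
    - [0, 0, 0]
    - [0, 0, 0]
    - [0, 0, 0]
    - [0, 0, 0]
    - [0, 0, 0]
    - [0, 0, 0]
    - [0, 0, 0]
    - [0, 0, 0]
    - [0, 0, 0]

```text
time: 8.58
position: [0.5957, -0.1959, 0.1061]
tool_rot: [2.709, 1.589, -0.001]
ft_force: [-3.9, 1.4, 11.2]
grip_width: 0.413
grip_force: 5.6
```

>>> send_rows:
  xyz:
    - [0, 0, 0.2]
    - [0, 0, 0.4]
    - [0, 0, 0.5]
    - [0, 0, 0.5]
    - [0, 0, 0.5]
    - [0, 0, 0.5]
    - [0, 0, 0.5]
    - [0, 0, 0.5]
    - [0, 0, 0.5]
    - [0, 0, 0.5]
  dr:
    - [0, 0, 0]
    - [0, 0, 0]
    - [0, 0, 0]
    - [0, 0, 0]
    - [0, 0, 0]
    - [0, 0, 0]
    - [0, 0, 0]
    - [0, 0, 0]
    - [0, 0, 0]
    - [0, 0, 0]

```text
time: 9.42
position: [0.5957, -0.1959, 0.1058]
tool_rot: [2.709, 1.589, -0.001]
ft_force: [-6.0, 0.8, 12.0]
grip_width: 0.411
grip_force: 6.0
```

>>> send_rows:
  xyz:
    - [0, 0, 0.2]
    - [0, 0, 0.4]
    - [0, 0, 0.6]
    - [0, 0, 0.8]
    - [0, 0, 0.8]
    - [0, 0, 0.8]
    - [0, 0, 0.8]
    - [0, 0, 0.8]
    - [0, 0, 0.8]
    - [0, 0, 0.8]
  dr:
    - [0, 0, 0]
    - [0, 0, 0]
    - [0, 0, 0]
    - [0, 0, 0]
    - [0, 0, 0]
    - [0, 0, 0]
    - [0, 0, 0]
    - [0, 0, 0]
    - [0, 0, 0]
    - [0, 0, 0]

```text
time: 10.25
position: [0.5957, -0.1959, 0.1053]
tool_rot: [2.709, 1.589, -0.001]
ft_force: [-6.3, 1.1, 13.1]
grip_width: 0.415
grip_force: 6.7
```

```bash
python3 - <<'E'
from h import *
s=get_state();print(s["position"],s["ft_force"],s["torque"])
im=get_image("side")[:,:,::-1][150:310,230:400]
print(get_state()["ft_force"])
cv2.imwrite("pics/s3.png",cv2.resize(im,None,fx=3.7,fy=3.7,interpolation=cv2.INTER_CUBIC))
E
```

```text
[ 0.59573642 -0.19586606  0.10530125] [-6.33141863  1.12226945 13.14664112] [ 0.30245352  1.2835757  -0.00534665]
[-6.76295991  1.64581772 13.86105557]
```

View pics/s3.png

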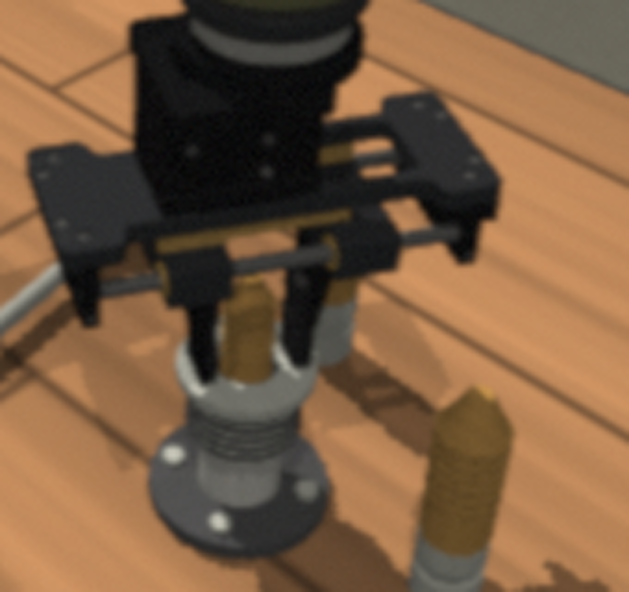

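>>> send_rows:
  xyz:
    - [0, 0, 0.2]
    - [0, 0, 0.4]
    - [0, 0, 0.6]
    - [0, 0, 0.8]
    - [0, 0, 0.8]
    - [0, 0, 0.8]
    - [0, 0, 0.8]
    - [0, 0, 0.8]
    - [0, 0, 0.8]
    - [0, 0, 0.8]
  dr:
    - [0, 0, 0]
    - [0, 0, 0]
    - [0, 0, 0]
    - [0, 0, 0]
    - [0, 0, 0]
    - [0, 0, 0]
    - [0, 0, 0]
    - [0, 0, 0]
    - [0, 0, 0]
    - [0, 0, 0]

```text
time: 11.13
position: [0.5957, -0.1959, 0.1048]
tool_rot: [2.709, 1.589, -0.001]
ft_force: [-6.0, 1.4, 14.0]
grip_width: 0.414
grip_force: 7.4
```

>>> send_rows:
  xyz:
    - [0, 0, 0]
    - [0, 0, 0]
    - [0, 0, 0]
    - [0, 0, 0]
    - [0, 0, 0]
    - [0, 0, 0]
    - [0, 0, 0]
    - [0, 0, 0]
    - [0, 0, 0]
    - [0, 0, 0]
  dr:
    - [0, 0, 0]
    - [0, 0, 0]
    - [0, 0, 0]
    - [0, 0, 0]
    - [0, 0, 0]
    - [0, 0, 0]
    - [0, 0, 0]
    - [0, 0, 0]
    - [0, 0, 0]
    - [0, 0, 0]
  jaw: 10
  grip_force: 35

```text
time: 11.97
position: [0.5972, -0.196, 0.1052]
tool_rot: [2.707, 1.588, 0.003]
ft_force: [-3.1, 1.4, 12.5]
grip_width: 0.269
grip_force: 36.6
```

>>> send_rows:
  xyz:
    - [0, 0, -1]
    - [0, 0, -2]
    - [0, 0, -3]
    - [0, 0, -4]
    - [0, 0, -5]
    - [0, 0, -6]
    - [0, 0, -7]
    - [0, 0, -7]
    - [0, 0, -7]
    - [0, 0, -7]
  dr:
    - [0, 0, 0]
    - [0, 0, 0]
    - [0, 0, 0]
    - [0, 0, 0]
    - [0, 0, 0]
    - [0, 0, 0]
    - [0, 0, 0]
    - [0, 0, 0]
    - [0, 0, 0]
    - [0, 0, 0]

```text
time: 12.8
position: [0.5964, -0.1959, 0.1095]
tool_rot: [2.709, 1.589, 0.002]
ft_force: [1.0, 0.6, 4.3]
grip_width: 0.262
grip_force: 38.5
```

>>> send_rows:
  xyz:
    - [0, 0, -2]
    - [0, 0, -4]
    - [0, 0, -6]
    - [0, 0, -8]
    - [0, 0, -10]
    - [0, 0, -12]
    - [0, 0, -14]
    - [0, 0, -15]
    - [0, 0, -15]
    - [0, 0, -15]
  dr:
    - [0, 0, 0]
    - [0, 0, 0]
    - [0, 0, 0]
    - [0, 0, 0]
    - [0, 0, 0]
    - [0, 0, 0]
    - [0, 0, 0]
    - [0, 0, 0]
    - [0, 0, 0]
    - [0, 0, 0]

```text
time: 13.63
position: [0.5954, -0.1959, 0.1246]
tool_rot: [2.71, 1.589, -0.001]
ft_force: [1.9, -1.3, 0.1]
grip_width: 0.263
grip_force: 35.0
```

>>> send_rows:
  xyz:
    - [0, 0, -4]
    - [0, 0, -9]
    - [0, 0, -16]
    - [0, 0, -25]
    - [0, 0, -36]
    - [0, 0, -48]
    - [0, 0, -60]
    - [0, 0, -72]
    - [0, 0, -80]
    - [0, 0, -83]
  dr:
    - [0, 0, 0]
    - [0, 0, 0]
    - [0, 0, 0]
    - [0, 0, 0]
    - [0, 0, 0]
    - [0, 0, 0]
    - [0, 0, 0]
    - [0, 0, 0]
    - [0, 0, 0]
    - [0, 0, 0]

```text
time: 14.47
position: [0.5965, -0.196, 0.2094]
tool_rot: [2.708, 1.588, 0.003]
ft_force: [-0.0, 0.1, -2.0]
grip_width: 0.264
grip_force: 35.0
```

```bash
python3 - <<'E'
from h import *
s=get_state();print(s["position"],s["ft_force"],s["torque"])
a=get_image("side")[:,:,::-1][100:310,230:400]
b=get_image("top")[:,:,::-1][120:330,230:430]
f=lambda c:cv2.resize(c,(400*c.shape[1]//200,600*c.shape[0]//300),interpolation=cv2.INTER_CUBIC)
cv2.imwrite("pics/s4.png",np.hstack([f(a),f(b)]))
go([.5234,.1905,.2],np.radians(-14.5))
E
```

```text
[ 0.59654897 -0.19603039  0.20935716] [-0.04490809  0.06696479 -1.95587184] [-0.00179757 -0.0653068  -0.02329634]
shift mm [ 301.8 -252.1    7.5] turn [ 1.400e-03  1.000e-04 -2.569e-01]
```

View pics/s4.png

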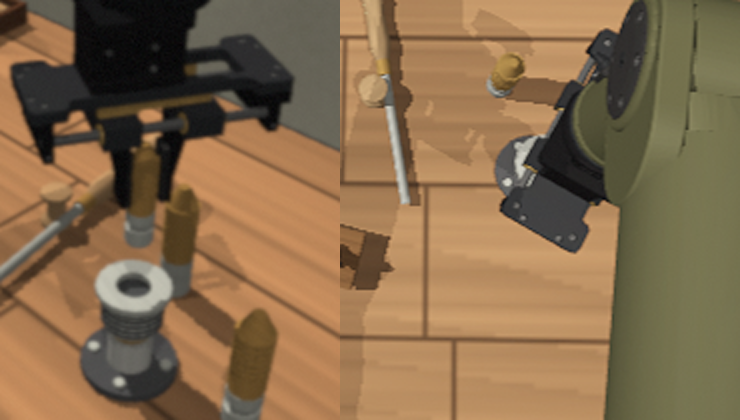

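The nozzle is out and weighs 2 N. The sleeve is empty and up, with its ring at (135,287) in the left crop. Now over to the rack.

>>> send_rows:
  xyz:
    - [5, -4, 0]
    - [20, -17, 0]
    - [45, -38, 1]
    - [75, -63, 2]
    - [105, -88, 2]
    - [135, -113, 3]
    - [165, -138, 4]
    - [195, -163, 5]
    - [225, -188, 6]
    - [250, -209, 7]
  dr:
    - [0, 0, -0.01]
    - [0, 0, -0.03]
    - [0, 0, -0.06]
    - [0, 0, -0.09]
    - [0, 0, -0.12]
    - [0, 0, -0.15]
    - [0, 0, -0.18]
    - [0, 0, -0.21]
    - [0, 0, -0.24]
    - [0, 0, -0.257]

```text
time: 15.4
position: [0.5324, 0.1293, 0.1994]
tool_rot: [-2.477, -1.93, 0.001]
ft_force: [0.8, 0.9, -2.3]
grip_width: 0.266
grip_force: 35.0
```

```bash
python3 -c "
from h import *
go([.5234,.1905,.2],np.radians(-14.5))"
```

```text
shift mm [ 57.1 -23.7  -0.5] turn [-0.0015 -0.0002  0.0064]
```

>>> send_rows:
  xyz:
    - [12, -5, 0]
    - [24, -10, 0]
    - [36, -15, 0]
    - [46, -19, 0]
    - [53, -22, 0]
    - [56, -23, 0]
    - [57, -24, 0]
    - [57, -24, 0]
    - [57, -24, 0]
    - [57, -24, 0]
  dr:
    - [0, 0, 0]
    - [0, 0, 0]
    - [0, 0, 0]
    - [0, 0, 0]
    - [0, 0, 0]
    - [0, 0, 0]
    - [0, 0, 0]
    - [0, 0, 0]
    - [0, 0, 0]
    - [0, 0, 0]

```text
time: 16.23
position: [0.5266, 0.1846, 0.1998]
tool_rot: [2.485, 1.921, -0.001]
ft_force: [0.5, 0.1, -2.5]
grip_width: 0.265
grip_force: 35.0
```

```bash
python3 - <<'E'
from h import *
np.set_printoptions(precision=4,suppress=True)
s=get_state();print(s["position"],s["tool_rot"],s["ft_force"])
w=get_image("wrist")[:,:,::-1];cv2.imwrite("pics/w5raw.png",w)
a=get_image("side")[:,:,::-1];cv2.imwrite("pics/s5raw.png",a)
w=w[60:300,150:370];a=a[80:280,90:250]
f=lambda c,h:cv2.resize(c,(c.shape[1]*h//c.shape[0],h),interpolation=cv2.INTER_CUBIC)
o=np.hstack([f(w,480),f(a,480)]);print(o.shape);cv2.imwrite("pics/w5.png",o[:,:800])
for z in(.1395,):
  print(wproj(s,s["position"]-[0,0,.06]))
print(wproj(s,[.5234,.1905,.04]))
E
```

```text
[0.5266 0.1846 0.1998] [ 2.485   1.9214 -0.0006] [ 0.4682  0.1024 -2.5063]
(480, 824, 3)
[250.7146 213.3007]
[246.8583 177.2195]
```

View pics/w5.png

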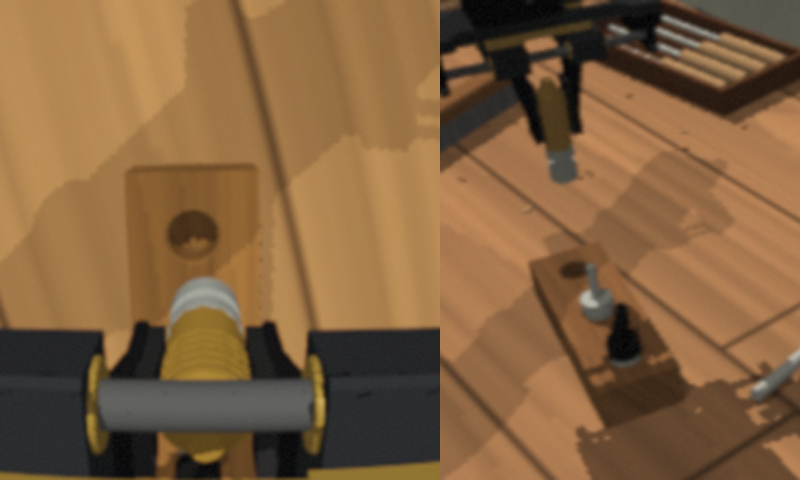

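The hole is at crop (192,234), raw (246,177), which matches the predicted (246.9,177.2). The plug end hangs near crop (204,285). Next I fit the nozzle's lean with a model silhouette.

```bash
cat > fit.py <<'E'
from h import *
from scipy.optimize import minimize
def sproj(P):
    c=calibration("side");f=192/np.tan(np.radians(c["vfov"]/2));p=R.from_rotvec(c["rvec"]).as_matrix()@P+c["tvec"]
    return np.array([c["cx"]+f*p[0]/p[2],c["cy"]+f*p[1]/p[2]])
def model(s,dx,dy,proj,zs):  # silhouette of plug part; foot at offset dx,dy (mm, tool axes) of a point 60 mm below TCP
    T=R.from_rotvec(s["tool_rot"]).as_matrix();foot=np.array([dx,dy,60.])/1e3;ax=np.array([0,0,-.002])-foot;ax/=np.linalg.norm(ax)
    e1=np.cross(ax,[1,0,0]);e1/=np.linalg.norm(e1);e2=np.cross(ax,e1);pts=[]
    for h,r in zs:
        for a in np.linspace(0,2*np.pi,32): pts.append(proj(s["position"]+T@(foot+ax*h+r*(np.cos(a)*e1+np.sin(a)*e2))))
    return cv2.convexHull(np.float32(pts))
E
python3 - <<'E'
from fit import *
np.set_printoptions(precision=2,suppress=True)
s=get_state();w=cv2.imread("pics/w5raw.png");a=cv2.imread("pics/s5raw.png")
Z=[(0,.0105),(.003,.0105),(.003,.012),(.03,.012)]
def msk(im):  # wood is strongly orange: steel is grey; brass is yellow
    hsv=cv2.cvtColor(im,cv2.COLOR_BGR2HSV);return hsv
out=[]
for im,proj,box in((w,lambda P:wproj(s,P),(190,150,310,260)),(a,sproj,(110,90,180,180))):
    x0,y0,x1,y1=box;k=6 if im is a else 4
    g=cv2.resize(im[y0:y1,x0:x1],None,fx=k,fy=k,interpolation=cv2.INTER_CUBIC)
    for (dx,dy),col in(((0,0),(0,0,255)),((4,0),(255,0,0)),((-4,0),(0,255,0))):
        h=model(s,dx,dy,proj,Z)-[x0-.5+.5,y0]
        cv2.polylines(g,[np.int32(h*k)],True,col,1)
    out.append(cv2.resize(g,(int(g.shape[1]*440/g.shape[0]),440)))
o=np.hstack(out);print(o.shape);cv2.imwrite("pics/f.png",o[:,:800])
E
```

```text
(440, 822, 3)
```

View pics/f.png

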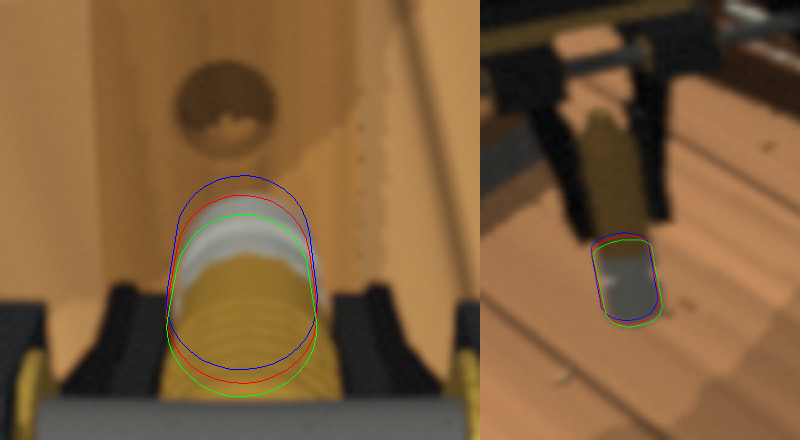

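The red outline (no lean) fits the plug in both views, at (243,195) in the wrist view and (630,322) in the side view. The skew is about zero, so I go down to 5 mm above the rack.

>>> send_rows:
  xyz:
    - [1, -1, 4]
    - [3, -3, 14]
    - [4.5, -4.7, 28]
    - [4.5, -4.7, 43]
    - [4.5, -4.7, 58]
    - [4.5, -4.7, 71]
    - [4.5, -4.7, 82]
    - [4.5, -4.7, 89]
    - [4.5, -4.7, 91]
    - [4.5, -4.7, 91]
  dr:
    - [0, 0, 0]
    - [0, 0, 0]
    - [0, 0, 0]
    - [0, 0, 0]
    - [0, 0, 0]
    - [0, 0, 0]
    - [0, 0, 0]
    - [0, 0, 0]
    - [0, 0, 0]
    - [0, 0, 0]

```text
time: 17.17
position: [0.5226, 0.1911, 0.1084]
tool_rot: [-2.483, -1.923, 0.001]
ft_force: [-0.5, 0.1, -1.6]
grip_width: 0.267
grip_force: 35.0
```

```bash
python3 - <<'E'
from h import *
s=get_state();print(s["position"],s["ft_force"]);go([.5231,.1906,.1],np.radians(-14.5))
E
```

```text
[0.52262914 0.19105034 0.10835368] [-0.50368541  0.14475811 -1.55270091]
shift mm [-0.3  0.6  8.4] turn [-0.0009  0.0004  0.0002]
```

>>> send_rows:
  xyz:
    - [0, 0.5, 1]
    - [0, 0.5, 2]
    - [0, 0.5, 4]
    - [0, 0.5, 6]
    - [0, 0.5, 8]
    - [0, 0.5, 10]
    - [0, 0.5, 12]
    - [0, 0.5, 14]
    - [0, 0.5, 14]
    - [0, 0.5, 14]
  dr:
    - [0, 0, 0]
    - [0, 0, 0]
    - [0, 0, 0]
    - [0, 0, 0]
    - [0, 0, 0]
    - [0, 0, 0]
    - [0, 0, 0]
    - [0, 0, 0]
    - [0, 0, 0]
    - [0, 0, 0]

```text
time: 18.0
position: [0.5236, 0.1912, 0.0969]
tool_rot: [2.483, 1.923, -0.0]
ft_force: [-4.5, -2.6, 11.2]
grip_width: 0.27
grip_force: 35.0
```

The plug rests on the chamfer, and the side force points to (-x,-y). I lift a little, shift that way, and try again.

>>> send_rows:
  xyz:
    - [0, 0, -2]
    - [0, 0, -4]
    - [-0.8, -0.8, -4]
    - [-1.4, -1.4, -4]
    - [-1.4, -1.4, -4]
    - [-1.4, -1.4, -3]
    - [-1.4, -1.4, -2]
    - [-1.4, -1.4, -1]
    - [-1.4, -1.4, 0]
    - [-1.4, -1.4, 0]
  dr:
    - [0, 0, 0]
    - [0, 0, 0]
    - [0, 0, 0]
    - [0, 0, 0]
    - [0, 0, 0]
    - [0, 0, 0]
    - [0, 0, 0]
    - [0, 0, 0]
    - [0, 0, 0]
    - [0, 0, 0]

```text
time: 18.83
position: [0.5215, 0.1899, 0.0945]
tool_rot: [-2.484, -1.923, 0.001]
ft_force: [-0.2, -0.6, -1.0]
grip_width: 0.263
grip_force: 35.0
```

>>> send_rows:
  xyz:
    - [0, 0, 1]
    - [0, 0, 2]
    - [0, 0, 3]
    - [0, 0, 4]
    - [0, 0, 5]
    - [0, 0, 6]
    - [0, 0, 7]
    - [0, 0, 8]
    - [0, 0, 8]
    - [0, 0, 8]
  dr:
    - [0, 0, 0]
    - [0, 0, 0]
    - [0, 0, 0]
    - [0, 0, 0]
    - [0, 0, 0]
    - [0, 0, 0]
    - [0, 0, 0]
    - [0, 0, 0]
    - [0, 0, 0]
    - [0, 0, 0]

```text
time: 19.67
position: [0.5217, 0.1899, 0.0869]
tool_rot: [2.484, 1.923, -0.0]
ft_force: [0.2, 0.3, -1.9]
grip_width: 0.265
grip_force: 35.0
```

>>> send_rows:
  xyz:
    - [0, 0, 1]
    - [0, 0, 2]
    - [0, 0, 3]
    - [0, 0, 4]
    - [0, 0, 5]
    - [0, 0, 6]
    - [0, 0, 7]
    - [0, 0, 8]
    - [0, 0, 9]
    - [0, 0, 10]
  dr:
    - [0, 0, 0]
    - [0, 0, 0]
    - [0, 0, 0]
    - [0, 0, 0]
    - [0, 0, 0]
    - [0, 0, 0]
    - [0, 0, 0]
    - [0, 0, 0]
    - [0, 0, 0]
    - [0, 0, 0]

```text
time: 20.5
position: [0.5217, 0.1899, 0.0768]
tool_rot: [2.484, 1.923, -0.0]
ft_force: [0.1, -0.1, -2.6]
grip_width: 0.266
grip_force: 35.0
```

>>> send_rows:
  xyz:
    - [0, 0, 0.5]
    - [0, 0, 1]
    - [0, 0, 1.5]
    - [0, 0, 2]
    - [0, 0, 2.5]
    - [0, 0, 3]
    - [0, 0, 3.5]
    - [0, 0, 4]
    - [0, 0, 4]
    - [0, 0, 4]
  dr:
    - [0, 0, 0]
    - [0, 0, 0]
    - [0, 0, 0]
    - [0, 0, 0]
    - [0, 0, 0]
    - [0, 0, 0]
    - [0, 0, 0]
    - [0, 0, 0]
    - [0, 0, 0]
    - [0, 0, 0]

```text
time: 21.33
position: [0.5216, 0.1899, 0.0729]
tool_rot: [2.484, 1.923, -0.0]
ft_force: [-1.2, -0.4, -3.0]
grip_width: 0.267
grip_force: 35.0
```

>>> send_rows:
  xyz:
    - [0, 0, 0.3]
    - [0, 0, 0.6]
    - [0, 0, 0.9]
    - [0, 0, 1.2]
    - [0, 0, 1.5]
    - [0, 0, 1.8]
    - [0, 0, 2]
    - [0, 0, 2]
    - [0, 0, 2]
    - [0, 0, 2]
  dr:
    - [0, 0, 0]
    - [0, 0, 0]
    - [0, 0, 0]
    - [0, 0, 0]
    - [0, 0, 0]
    - [0, 0, 0]
    - [0, 0, 0]
    - [0, 0, 0]
    - [0, 0, 0]
    - [0, 0, 0]

```text
time: 22.17
position: [0.5219, 0.1902, 0.0723]
tool_rot: [2.483, 1.923, 0.0]
ft_force: [-3.5, -0.8, 6.9]
grip_width: 0.267
grip_force: 35.0
```

The plug touched bottom at z 0.0723, as expected (0.072). I let go.

>>> send_rows:
  xyz:
    - [0, 0, -0.5]
    - [0, 0, -1]
    - [0, 0, -1]
    - [0, 0, -1]
    - [0, 0, -1]
    - [0, 0, -1]
    - [0, 0, -1]
    - [0, 0, -1]
    - [0, 0, -1]
    - [0, 0, -1]
  dr:
    - [0, 0, 0]
    - [0, 0, 0]
    - [0, 0, 0]
    - [0, 0, 0]
    - [0, 0, 0]
    - [0, 0, 0]
    - [0, 0, 0]
    - [0, 0, 0]
    - [0, 0, 0]
    - [0, 0, 0]
  jaw: 50

```text
time: 23.0
position: [0.5217, 0.1899, 0.0719]
tool_rot: [2.484, 1.923, -0.0]
ft_force: [0.4, -0.3, -0.0]
grip_width: 0.573
grip_force: 0.0
```

>>> send_rows:
  xyz:
    - [0, 0, -3]
    - [0, 0, -8]
    - [0, 0, -16]
    - [0, 0, -28]
    - [0, 0, -43]
    - [0, 0, -60]
    - [0, 0, -78]
    - [0, 0, -95]
    - [0, 0, -106]
    - [0, 0, -110]
  dr:
    - [0, 0, 0]
    - [0, 0, 0]
    - [0, 0, 0]
    - [0, 0, 0]
    - [0, 0, 0]
    - [0, 0, 0]
    - [0, 0, 0]
    - [0, 0, 0]
    - [0, 0, 0]
    - [0, 0, 0]

```text
time: 23.83
position: [0.5229, 0.1906, 0.1849]
tool_rot: [2.482, 1.922, 0.006]
ft_force: [-0.8, -0.0, 0.4]
grip_width: 0.576
grip_force: 0.0
```

```bash
python3 - <<'E'
from h import *
s=get_state();print(s["position"],s["ft_force"],s["grip_width"])
a=get_image("side")[:,:,::-1][110:330,90:400]
cv2.imwrite("pics/z.png",cv2.resize(a,None,fx=2.5,fy=2.5,interpolation=cv2.INTER_CUBIC))
E
```

```text
[0.52286588 0.19055705 0.18488616] [-0.75087892 -0.01581703  0.37429986] 0.5759274200013136
```

View pics/z.png

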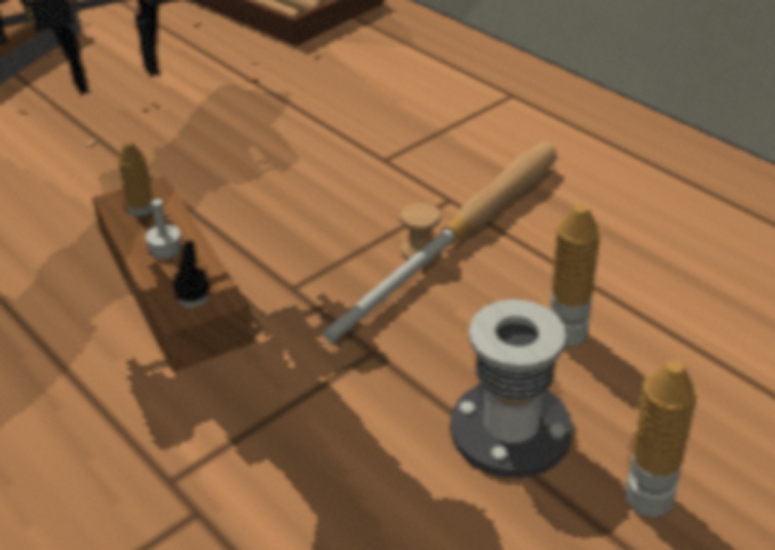

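The nozzle stands home in the rack at (137,180), the sleeve is up and empty at (518,335), and nothing else has moved. One hold to come to rest, then I hand in.

>>> send_rows:
  xyz:
    - [0, 0, 0]
    - [0, 0, 0]
    - [0, 0, 0]
    - [0, 0, 0]
    - [0, 0, 0]
    - [0, 0, 0]
    - [0, 0, 0]
    - [0, 0, 0]
    - [0, 0, 0]
    - [0, 0, 0]
  dr:
    - [0, 0, 0]
    - [0, 0, 0]
    - [0, 0, 0]
    - [0, 0, 0]
    - [0, 0, 0]
    - [0, 0, 0]
    - [0, 0, 0]
    - [0, 0, 0]
    - [0, 0, 0]
    - [0, 0, 0]

```text
time: 24.72
position: [0.5217, 0.1899, 0.1819]
tool_rot: [2.484, 1.923, 0.0]
ft_force: [-0.9, -0.1, -0.3]
grip_width: 0.577
grip_force: 0.0
```

```bash
python3 -c "
from bench import *
print(close_job())"
```

```text
the job is handed in; nothing more can be done
None
```

The job is handed in at 24.7 s: the nozzle stands fully home in the rack, the outlet's empty sleeve has sprung back up, and nothing else appears disturbed; I pressed on the outlet with at most about 15 N, going by the readings at the end of each move.

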